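# Find the full wax canister and lock it onto the warming station

## Robot

A 6-joint arm with a two-finger parallel gripper is mounted at the origin on the work surface. World frame = base frame: x ahead of the robot, y to its left, z up, the work surface at z = 0. Lengths are in mm, angles in rad, forces in N, time in s.
With the tool pointing down it reaches from about 350 to 925 mm from the base axis. Payload 6.4 kg.
Tool frame: the origin (TCP) lies where the fingers leave the gripper's body, on its centre line; the fingertips stand 97 mm ahead of it and the grasp point (between the pads) lies 78 mm ahead of it; z points along the fingers, y is the line along which they close (so a half turn about z gives the same grasp; the last joint's range is limited). The gripper opens to 94 mm and grips with 3 to 60 N. Pads are 16 mm wide; open, the fingers measure 119 mm over their backs; the gripper's body (75 mm by 177 mm) begins 78 mm behind the grasp point.
Start: joints at [-1.481, 0.245, 1.558, -0, 1.339, -0.174], TCP at [169.493, -627.524, 302.655] pointing down, gripper open.
Joint ranges: [-3.13, 3.13], [-1.02, 2.26], [0.13, 2.54], [-0.95, 4.09], [0.21, 2.88], [-2.74, 2.74]. Speed limits (rad/s): [2.57, 2.57, 3.14, 3.14, 3.14, 3.14].

## Interface

Orientations are given as a unit quaternion [w, x, y, z].
In Python, from station import observe, camera, job_done gives the robot as it stands. The module is installed in compiled form; this text tells all that it offers.
- The arm moves only by the tool play_rows, never from a script. Its argument "plan" is text: rows parted by semicolons, each of 7 numbers parted by spaces: the turn, a rotation vector about the tool's x, y, z as a fraction of full scale, then the shift along the tool's x, y, z as a fraction of full scale, then the opening, from 0 (shut) to 1 (fully open). In form: rx ry rz tx ty tz jaw; .... A call has 1 to 12 rows; each row is the pose to reach, as a shift and turn from the pose commanded when the call began, along the tool's axes at that moment; what a row does not reach only later rows make up. Full scale, the value 1, is 0.8 m for a shift and 1.5 rad for a turn. A row lasts 1/8 s, in which the tool goes at most 62.5 mm and 10.7 degrees, less where a joint would pass 70% of its speed; a pose out of reach is approached as far as the arm can. A call with a number of a shift or a turn outside -1 to 1 is refused whole. A call with a gripper value outside its range is refused whole. The fingers move at their own pace and stop on an object; "squeeze" is the grip in N (left out, the last holds). Time passes only in rows, so rows that repeat a pose let the fingers close. It gives the time, the measured TCP pose, the force, the opening and the grip force at its end, in the units of the state.
- observe(): the state, without advancing time (a new reading comes with each control period).
- camera(name): name is "side" or "top" or "wrist"; returns a dict with "img" (384x512x3 uint8, red, green, blue), "range_z" (384x512 float32, mm along the optical axis (not along the pixel's ray), 0 where there is no reading), "mtx" (3x3 intrinsics, pixels), "rvec" (rotation vector, rad) and "tvec" (3), from world to camera coordinates, as OpenCV has them. Camera axes: x right, y down, z forward; pixel columns grow to the right and rows downward; lengths in mm; the calibration is good to about 2 mm. A picture is of the moment at which its call begins.
- job_done(): hands the job in; it is judged then, once.
The state is a dict: "time": time; "q": joint angles; "joint_vel": joint speeds; "joint_efforts": joint torques, N m; "position": TCP position; "ee_rot": TCP orientation; "contact_force": force on the tool from outside, world axes, zero at the start; "moment": the same for the moment, N m; "gripper_width": finger opening in mm; "grip_force": force on a finger pad.
Only numpy, scipy, OpenCV 4.12 (cv2) and the standard library are available. Lean on these libraries where they do the work, as an engineer would, in place of code of your own. Each camera call takes 0.05 s, during which the arm holds its last target. There are 200 camera calls.

## Task

One of the three identical lidded canisters is full of solid wax and the other two are empty, which only their weight can tell. Draw the warming station's retaining fork all the way back to its stop, seat the full canister fully home over the station's two pegs, and then push the fork in again until it stops over the canister's foot. Leave the two empty canisters standing upright on the bench, and do not disturb the slide box, bottle and jug.

Things in the scene. Friction and masses are not known exactly. Their poses are not given: they have to be found in the camera images.
- canister_1: one of 3 identical lidded metal canisters, on the bench. Foot plate 84 x 144 x 8 mm (x, y, z) with 15 mm square through holes at y = -58 and +58; body 70 x 70 to z = 78; lid 76 x 76, top z = 84; black bar handle along y: 72 long, 12 thick in x, z = 106 to 122, open below. Origin: centre of the underside. Same after a half turn. Empty about 0.33 kg, full 0.7 to 0.9 kg.
- canister_2: one of 3 identical lidded metal canisters, on the bench. Foot plate 84 x 144 x 8 mm (x, y, z) with 15 mm square through holes at y = -58 and +58; body 70 x 70 to z = 78; lid 76 x 76, top z = 84; black bar handle along y: 72 long, 12 thick in x, z = 106 to 122, open below. Origin: centre of the underside. Same after a half turn. Empty about 0.33 kg, full 0.7 to 0.9 kg.
- canister_3: one of 3 identical lidded metal canisters, on the bench. Foot plate 84 x 144 x 8 mm (x, y, z) with 15 mm square through holes at y = -58 and +58; body 70 x 70 to z = 78; lid 76 x 76, top z = 84; black bar handle along y: 72 long, 12 thick in x, z = 106 to 122, open below. Origin: centre of the underside. Same after a half turn. Empty about 0.33 kg, full 0.7 to 0.9 kg.
- station: fixed white slab 235 x 164 x 24 mm with a dark seat, two steel pegs and a steel retaining fork. Origin: on the bench below the seat centre; slab from x = -175 to +60, y = -82 to +82 mm; the -x end (fork) is towards the robot. Pegs at x = 0, y = -58 and +58: 11 mm diameter, tapering to 4 mm at the top, 20 mm above the seat.
- seat (a point): centre of the seat between the two pegs, on the seat surface (24 mm above the bench), axes as the station's: a seated canister has its origin here and its y axis along the station's y, either way round
- fork (a joint): retaining fork position (m): 0 = fully in, 0.065 = drawn fully back to -x of the station; about 3 N friction, stays where left. Two tines 8 mm wide along x at y = -43 and +43 mm, 36 to 44 mm above the bench: pushed in they pass 4 mm over the foot plate on both sides of a seated canister; they bar the way of one coming down unless fully back.
- fork_grip (a point): point on the fork's upright black handle, on its centre line, 95 mm above the bench and 12 mm below its top. The handle is 18 mm (station x) by 24 mm (station y) and 66 mm tall. With the fork pushed in it is at x = -80 mm of the station, drawn back at x = -145 mm.
- slide_box: bystander: white slide box with a green lid, 87 x 172 x 40 mm; origin at the centre of its underside
- bottle: bystander: white bottle, 64 mm diameter, 150 mm high; origin at the centre of its underside
- jug: bystander: clear mug-shaped jug, 90 mm diameter, 110 mm high, handle at its +y side; origin at the centre of its underside
Things that resemble listed ones, but are neither listed nor needed, are in the scene too. What is shaped like the canister_2 but purple is not meant.

How it is judged:
By the outcome, as a careful person would: the job done as asked, in the order asked, and still so for the second after the job is handed in, with the robot touching nothing.
It also fails if it takes over 72 s, if anything falls off the work surface, if the arm or the gripper's body presses on something with over 40 N, if the wrist force passes 120 N, or if a joint passes its speed limit or range.

## Working session

There is one attempt and no reset: what is moved stays moved. The work goes in short steps, Python scripts to look and compute and a tool call to move; the robot and the scene stay as the last step left them, time stands still between calls to the robot, and variables do not carry over. Pictures are saved under pics/ and viewed, at most 10 in all, crops included, and the job is handed in when it is done.

Besides the shell and the picture viewer there is one more tool, called in YAML: its name, and indented under it one key for each argument. play_rows: Moves the arm, as the interface text tells. Shift numbers are shares of 0.8 m and turn numbers shares of 1.5 rad, none past 1 either way. Its arguments: {"type":"object","properties":{"plan":{"type":"string"},"squeeze":{"type":"number"}},"required":["plan"]}

```bash
mkdir -p pics
cat > h.py <<'E'
import numpy as np, cv2
from station import observe, camera, job_done
from scipy.spatial.transform import Rotation as R
def snap(n,f,crop=None,s=1):
    c=camera(n); im=c['img'][:,:,::-1]
    np.savez(''+n+'.npz',**c)
    if crop: a,b,w,h=crop; im=im[b:b+h,a:a+w]
    cv2.imwrite('pics/'+f,cv2.resize(im,None,fx=s,fy=s,interpolation=cv2.INTER_CUBIC)); return c
def pts(c):
    z=c['range_z']; v,u=np.indices(z.shape); K=c['mtx']
    P=np.stack([(u-K[0,2])*z/K[0,0],(v-K[1,2])*z/K[1,1],z],-1)
    M=cv2.Rodrigues(c['rvec'])[0]; return (P-c['tvec'].reshape(3))@M
def ray(c,u,v,zw):
    K=c['mtx'];M=cv2.Rodrigues(c['rvec'])[0];o=-M.T@c['tvec'].reshape(3)
    d=M.T@np.array([(u-K[0,2])/K[0,0],(v-K[1,2])/K[1,1],1]); return o+d*(zw-o[2])/d[2]
def pose():
    s=observe(); q=s['ee_rot']; return np.array(s['position']),R.from_quat([q[1],q[2],q[3],q[0]]),s
def rel(target,yaw_y=None):
    """tool-frame shift fraction for TCP target, turn fraction about tool z so tool y lies along world angle yaw_y (deg)"""
    p,r,s=pose(); t=r.inv().apply(np.array(target)-p)/800
    out=t.round(4)
    if yaw_y is not None:
        y=r.apply([0,1,0]); a=np.arctan2(y[1],y[0]); d=np.radians(yaw_y)-a
        d=(d+np.pi/2)%np.pi-np.pi/2
        return out,'turn',round(-d/1.5,4)
    return out
E
python3 - <<'E'
from h import *
c=snap('top','top.png',None,1.5);c2=snap('side','side.png',None,1.5)
print(observe())
E
```

```text
{'time': 0.1, 'q': array([-1.48115388e+00,  2.45722589e-01,  1.55888900e+00,  7.09368401e-06,
        1.33871666e+00, -1.74072474e-01]), 'joint_vel': array([-0.00033007, -0.00285935, -0.00291325,  0.00071765, -0.00066823,
       -0.0006291 ]), 'joint_efforts': array([ 5.05975931e-04, -4.16915953e+01, -3.15527308e+01,  6.87236432e-02,
        3.10152071e-02, -6.52547942e-05]), 'position': array([ 169.42442503, -627.13762319,  301.67093403]), 'ee_rot': array([-8.66878503e-04,  9.91319127e-01,  1.31474845e-01,  4.00711605e-05]), 'contact_force': array([-1.13823073,  0.70380749, -0.3787063 ]), 'moment': array([ 0.02414841, -0.0296073 ,  0.00082616]), 'grip_force': 0.0, 'gripper_width': 93.97702447579707}
```

View pics/top.png

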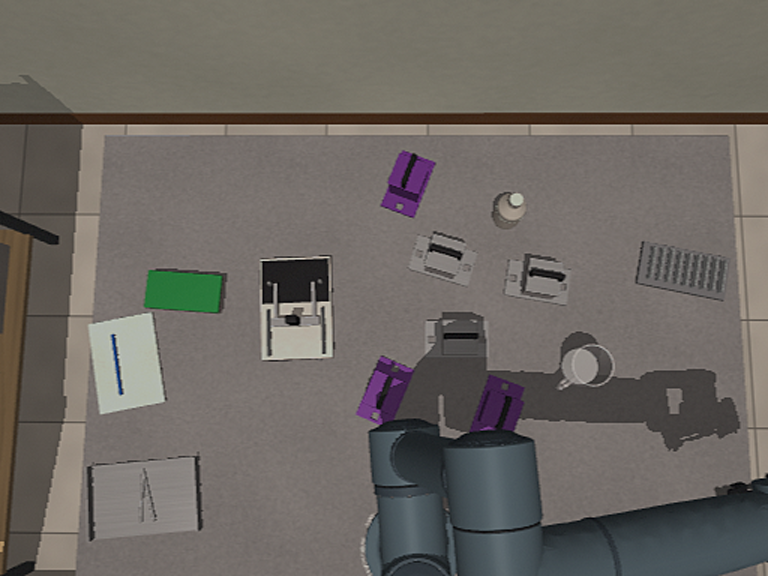

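View pics/side.png

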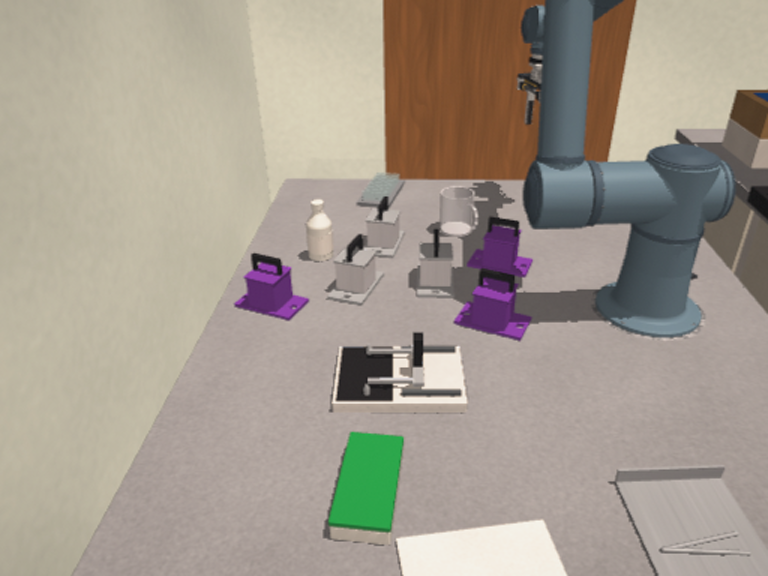

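The top view (1.5x) shows three grey canisters at (443,255), (538,277) and (458,335). The purple look-alikes at (408,182), (385,390) and (498,405) are not meant. The station is at (297,308) with its fork handle at (293,320). The slide box is at (184,290), the bottle at (509,208) and the jug at (588,365).

```bash
python3 - <<'E'
from h import *
c=dict(np.load('top.npz'));P=pts(c)
def blob(n,u,v,zl,zh,w=45):
    u0,v0=int(u/1.5),int(v/1.5); w=int(w/1.5)
    s=P[v0-w:v0+w,u0-w:u0+w].reshape(-1,3); s=s[(s[:,2]>zl)&(s[:,2]<zh)]
    if len(s)<4: print(n,len(s));return
    (cx,cy),(a,b),ang=cv2.minAreaRect(s[:,:2].astype(np.float32))
    box=cv2.boxPoints(((cx,cy),(a,b),ang)); e=[box[1]-box[0],box[2]-box[1]]; l=max(e,key=np.linalg.norm)
    print(n,len(s),'c',round(cx,1),round(cy,1),'mean',s.mean(0).round(1),'size',round(a,1),round(b,1),'long axis deg',round(np.degrees(np.arctan2(l[1],l[0]))%180,1))
for n,u,v in [('A',443,255),('B',538,277),('C',458,335)]:
    blob(n+' handle',u,v,112,130); blob(n+' lid',u,v,78,92); blob(n+' foot',u,v,4,14)
blob('slab',297,308,20,28,60); blob('slab+',297,308,14,34,60);blob('tines',297,308,34,50,60); blob('forkh',293,320,98,115)
blob('bottle',509,203,120,170,30);
# pegs / corners
for n,u,v in [('slab TL',260,258),('TR',332,256),('BR',333,359),('BL',261,360)]: print(n,ray(c,u/1.5,v/1.5,24).round(1))
E
python3 - <<'E'
from h import *
import cv2
c=dict(np.load('top.npz'))
cv2.imwrite('pics/z.png',cv2.resize(c['img'][120:250,160:390,::-1],None,fx=3.4,fy=3.4,interpolation=cv2.INTER_CUBIC))
E
```

```text
A handle 91 c 641.3 -68.7 mean [640.2 -68.8 120.5] size 70.8 13.0 long axis deg 73.5
A lid 401 c 641.1 -68.6 mean [638.8 -68.   83.8] size 75.9 76.1 long axis deg 163.1
A foot 722 c 655.7 -67.3 mean [652.  -60.7   7.2] size 210.5 208.0 long axis deg 0.2
B handle 87 c 591.1 -286.7 mean [ 591.1 -285.4  120.6] size 71.1 13.2 long axis deg 79.3
B lid 423 c 591.8 -287.2 mean [ 589.7 -286.2   84.1] size 76.0 76.7 long axis deg 170.4
B foot 643 c 607.4 -286.3 mean [ 598.  -276.9    7.2] size 207.8 207.5 long axis deg 0.4
C handle 88 c 457.9 -99.4 mean [457.9 -99.3 121.7] size 66.8 10.5 long axis deg 90.0
C lid 443 c 459.2 -99.9 mean [458.8 -99.4  84. ] size 75.7 72.8 long axis deg 89.9
C foot 722 c 470.5 -100.9 mean [460.6 -94.2   7.3] size 203.6 204.3 long axis deg 90.2
slab 2039 c 526.2 267.7 mean [529.3 267.2  24. ] size 236.6 164.2 long axis deg 2.6
slab+ 2808 c 526.4 268.2 mean [527.1 267.1  24.1] size 237.0 165.1 long axis deg 2.6
tines 344 c 514.8 262.5 mean [513.  265.2  42.1] size 186.7 139.1 long axis deg 1.8
forkh 44 c 492.2 267.3 mean [492.8 266.9 106.8] size 24.2 16.9 long axis deg 89.9
bottle 83 c 746.6 -215.5 mean [ 745.3 -214.9  145.6] size 26.2 27.0 long axis deg 176.2
slab TL [640.6 354.4  24. ]
TR [646.1 187.7  24. ]
BR [409.3 181.   24. ]
BL [405.9 344.3  24. ]
```

View pics/z.png

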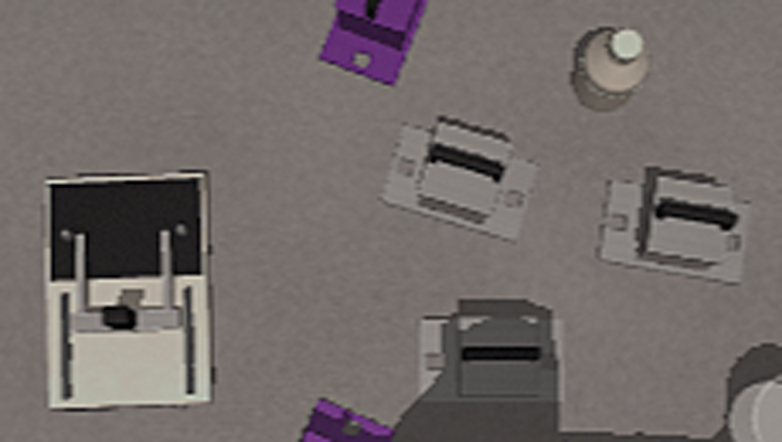

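The crop shows the three grey canisters clearly, the one at the front in the arm's shadow. The fork is at or near the in position, and the pegs are at crop pixels (67,235) and (180,229). I'll weigh B first, since it is nearest the start.

Run:
```python
from h import *
c=dict(np.load('top.npz'))
for u,v in [(67,235),(180,229)]: print(ray(c,160+u/3.4,120+v/3.4,42).round(1))
print(rel([591,-286.5,300],-10.2), rel([591,-286.5,192],-10.2))
```

```text
[578.  326.8  42. ]
[584.7 213.4  42. ]
(array([ 0.6197, -0.2737,  0.0027]), 'turn', np.float64(-0.7527)) (array([ 0.6197, -0.2735,  0.1377]), 'turn', np.float64(-0.7527))
```

play_rows:
  plan: "0 0 -0.7527 0.6197 -0.2737 0 1; 0 0 -0.7527 0.6197 -0.2737 0 1; 0 0 -0.7527 0.6197 -0.2737 0 1; 0 0 -0.7527 0.6197 -0.2737 0 1; 0 0 -0.7527 0.6197 -0.2737 0 1; 0 0 -0.7527 0.6197 -0.2737 0 1; 0 0 -0.7527 0.6197 -0.2737 0 1; 0 0 -0.7527 0.6197 -0.2737 0 1; 0 0 -0.7527 0.6197 -0.2737 0 1; 0 0 -0.7527 0.6197 -0.2737 0 1; 0 0 -0.7527 0.6197 -0.2737 0 1; 0 0 -0.7527 0.6197 -0.2737 0 1"
  squeeze: 30

```text
time: 1.6
position: [590.1, -287.9, 302.5]
ee_rot: [-0.0, 0.768, 0.641, -0.0]
contact_force: [-0.6, -0.1, -0.8]
gripper_width: 94.0
grip_force: 0.0
```

Run:
```python
from h import *
p,r,s=pose();print(s['time'],p,s['q'],s['contact_force'])
print(rel([591,-286.5,192],-10.2))
c=snap('wrist','w1.png',None,1.2)
```

```text
1.6 [ 590.06586035 -287.94815177  302.5339699 ] [-6.26292585e-01  2.60348901e-01  1.53980441e+00 -1.86438865e-04
  1.34178742e+00 -4.46465709e-01] [-0.56302005 -0.05717852 -0.83536779]
(array([0.002 , 0.0009, 0.1382]), 'turn', np.float64(-0.0012))
```

View pics/w1.png

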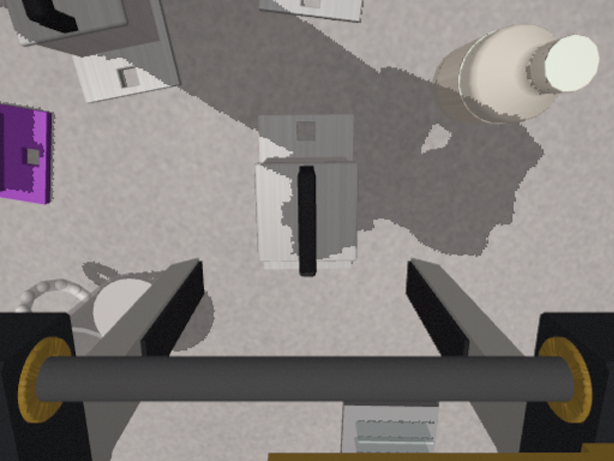

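The wrist view shows the canister handle at (307,222), midway between the fingers, with the bottle and jug clear of them. Next I descend, grip, lift and weigh.

play_rows:
  plan: "0 0 0 0.001 0.0005 0.07 1; 0 0 0 0.001 0.0005 0.12 1; 0 0 0 0.001 0.0005 0.138 1; 0 0 0 0.001 0.0005 0.138 0; 0 0 0 0.001 0.0005 0.138 0; 0 0 0 0.001 0.0005 0.138 0; 0 0 0 0.001 0.0005 0.138 0; 0 0 0 0.001 0.0005 0.138 0; 0 0 0 0.001 0.0005 0.12 0; 0 0 0 0.001 0.0005 0.1 0; 0 0 0 0.001 0.0005 0.1 0; 0 0 0 0.001 0.0005 0.1 0"

```text
time: 3.15
position: [591.5, -286.1, 222.9]
ee_rot: [0.0, 0.767, 0.641, 0.0]
contact_force: [-0.1, 0.2, -0.7]
gripper_width: 7.4
grip_force: 0.0
```

Run:
```python
from h import *
p,r,s=pose();print(s['time'],p,s['contact_force'],s['gripper_width'],s['grip_force'],s['moment'],s['joint_efforts'])
```

```text
3.15 [ 591.52972733 -286.14636223  222.87958587] [-0.06505729  0.23135324 -0.73950215] 7.435599232422346 0.0 [-0.04648952 -0.03990408  0.01555504] [ 3.24692577e-03 -4.42548108e+01 -3.03049564e+01  5.76267892e-02
  3.46555340e-02  6.31634084e-04]
```

The fingers close at only about 80 mm/s, so the lift came too early. I'll repeat it with a smaller opening to start from.

play_rows:
  plan: "0 0 0 0 0 0 0.4; 0 0 0 0 0 0 0.4; 0 0 0 0 0 0 0.4; 0 0 0 0 0 0 0.4; 0 0 0 0 0 0.038 0.4; 0 0 0 0 0 0.038 0; 0 0 0 0 0 0.038 0; 0 0 0 0 0 0.038 0; 0 0 0 0 0 0.038 0; 0 0 0 0 0 0.038 0; 0 0 0 0 0 0.038 0; 0 0 0 0 0 0.038 0"

```text
time: 4.65
position: [592.0, -286.5, 193.5]
ee_rot: [0.001, 0.767, 0.642, 0.0]
contact_force: [-1.1, -0.0, 5.2]
gripper_width: 11.5
grip_force: 30.0
```

play_rows:
  plan: "0 0 0 0 0 -0.015 0; 0 0 0 0 0 -0.03 0; 0 0 0 0 0 -0.03 0; 0 0 0 0 0 -0.03 0; 0 0 0 0 0 -0.03 0"

```text
time: 5.28
position: [591.3, -285.9, 215.5]
ee_rot: [-0.001, 0.767, 0.641, -0.0]
contact_force: [-0.5, -0.5, -3.1]
gripper_width: 11.9
grip_force: 30.0
```

B weighs about 3 N, so it is empty. Setting it down.

play_rows:
  plan: "0 0 0 0 0 0.025 0; 0 0 0 0 0 0.03 0; 0 0 0 0 0 0.03 0; 0 0 0 0 0 0.03 0.4; 0 0 0 0 0 0.03 0.4; 0 0 0 0 0 0.03 0.4; 0 0 0 0 0 0.03 0.4; 0 0 0 0 0 -0.03 0.4; 0 0 0 0 0 -0.06 0.4; 0 0 0 0 0 -0.06 0.4"

```text
time: 6.52
position: [592.4, -286.8, 266.8]
ee_rot: [0.002, 0.767, 0.641, 0.001]
contact_force: [0.2, -1.1, 0.8]
gripper_width: 37.3
grip_force: 0.0
```

Run:
```python
from h import *
p,r,s=pose();print(s['time'],p,s['gripper_width'])
print(rel([640.8,-68.7,p[2]],-16.8),rel([640.8,-68.7,193],-16.8))
```

```text
6.525 [ 592.42494252 -286.7827897   266.84352299] 37.320700225333894
(array([ 0.279 ,  0.0113, -0.0005]), 'turn', np.float64(0.0768)) (array([0.2792, 0.0108, 0.0918]), 'turn', np.float64(0.0768))
```

play_rows:
  plan: "0 0 0.077 0.279 0.0115 0 0.4; 0 0 0.077 0.279 0.0115 0 0.4; 0 0 0.077 0.279 0.0115 0 0.4; 0 0 0.077 0.279 0.0115 0 0.4; 0 0 0.077 0.279 0.0115 0 0.4; 0 0 0.077 0.279 0.0115 0 0.4; 0 0 0.077 0.279 0.0115 0 0.4"

```text
time: 7.4
position: [639.8, -69.6, 263.7]
ee_rot: [-0.0, 0.803, 0.595, -0.0]
contact_force: [0.1, 0.1, -0.1]
gripper_width: 37.9
grip_force: 0.0
```

Run:
```python
from h import *
p,r,s=pose();print(s['time'],p,s['q'])
print(rel([640.8,-68.7,193],-16.8))
```

```text
7.4 [639.78153497 -69.55403667 263.67953014] [-2.84096954e-01  2.65753417e-01  1.60640490e+00 -2.35621374e-04
  1.27019883e+00  1.13163362e-02]
(array([0.0014, 0.001 , 0.0883]), 'turn', np.float64(-0.0014))
```

play_rows:
  plan: "0 0 0 0.001 0.001 0.06 0.4; 0 0 0 0.001 0.001 0.088 0.4; 0 0 0 0.001 0.001 0.088 0; 0 0 0 0.001 0.001 0.088 0; 0 0 0 0.001 0.001 0.088 0; 0 0 0 0.001 0.001 0.088 0; 0 0 0 0.001 0.001 0.088 0; 0 0 0 0.001 0.001 0.088 0; 0 0 0 0.001 0.001 0.07 0; 0 0 0 0.001 0.001 0.055 0; 0 0 0 0.001 0.001 0.055 0; 0 0 0 0.001 0.001 0.055 0"

```text
time: 8.9
position: [640.8, -67.4, 219.8]
ee_rot: [-0.0, 0.803, 0.596, -0.0]
contact_force: [-1.2, 0.8, -3.4]
gripper_width: 11.9
grip_force: 30.0
```

play_rows:
  plan: "0 0 0 0 0 0 0; 0 0 0 0 0 0 0"

```text
time: 9.15
position: [640.9, -67.5, 219.7]
ee_rot: [-0.0, 0.803, 0.596, -0.0]
contact_force: [-0.8, -0.5, -3.0]
gripper_width: 11.4
grip_force: 30.0
```

A is empty too, so C must be the full one. I'll set A down and go to the fork.

play_rows:
  plan: "0 0 0 0 0 0.028 0; 0 0 0 0 0 0.033 0; 0 0 0 0 0 0.033 0; 0 0 0 0 0 0.033 0.5; 0 0 0 0 0 0.033 0.5; 0 0 0 0 0 0.033 0.5; 0 0 0 0 0 0.033 0.5; 0 0 0 0 0 -0.03 0.5; 0 0 0 0 0 -0.06 0.5; 0 0 0 0 0 -0.06 0.5"

```text
time: 10.4
position: [642.1, -67.8, 270.8]
ee_rot: [0.002, 0.803, 0.596, 0.002]
contact_force: [-0.3, 0.4, -1.0]
gripper_width: 46.8
grip_force: 0.0
```

Run:
```python
from h import *
p,r,s=pose();print(s['time'],p,s['gripper_width'])
print(rel([492.5,267.1,p[2]+10],2.6))
```

```text
10.4 [642.13448879 -67.83534434 270.77802313] 46.82124710950817
(array([ 0.3467, -0.3001, -0.014 ]), 'turn', np.float64(-0.2259))
```

play_rows:
  plan: "0 0 -0.226 0.3467 -0.3 -0.014 0.5; 0 0 -0.226 0.3467 -0.3 -0.014 0.5; 0 0 -0.226 0.3467 -0.3 -0.014 0.5; 0 0 -0.226 0.3467 -0.3 -0.014 0.5; 0 0 -0.226 0.3467 -0.3 -0.014 0.5; 0 0 -0.226 0.3467 -0.3 -0.014 0.5; 0 0 -0.226 0.3467 -0.3 -0.014 0.5; 0 0 -0.226 0.3467 -0.3 -0.014 0.5; 0 0 -0.226 0.3467 -0.3 -0.014 0.5; 0 0 -0.226 0.3467 -0.3 -0.014 0.5"

```text
time: 11.65
position: [492.1, 266.3, 279.2]
ee_rot: [-0.0, 0.692, 0.722, -0.0]
contact_force: [0.0, -1.2, 0.4]
gripper_width: 47.1
grip_force: 0.0
```

Run:
```python
from h import *
p,r,s=pose();print(s['time'],p,s['q'])
c=snap('wrist','w2.png',None,1.4)
P=pts(c).reshape(-1,3)
for zl,zh in [(102,112),(21,27)]:
    m=(P[:,2]>zl)&(P[:,2]<zh)&(abs(P[:,0]-530)<150)&(abs(P[:,1]-268)<120); print(m.sum(),P[m].min(0).round(1),P[m].max(0).round(1), cv2.minAreaRect(P[m][:,:2].astype(np.float32)))
```

```text
11.65 [492.13534197 266.29732264 279.17047808] [ 2.93402910e-01  5.72901434e-02  1.81211424e+00 -7.99132566e-05
  1.27257344e+00  2.49799115e-01]
695 [484.2 257.5 102. ] [502.1 281.2 109. ] ((493.1307678222656, 269.355224609375), (17.05756187438965, 23.29449462890625), 2.5143299102783203)
29688 [406.6 186.3  21. ] [647.3 357.2  27. ] ((526.6736450195312, 270.834716796875), (234.65243530273438, 163.2500762939453), 2.4767301082611084)
```

View pics/w2.png

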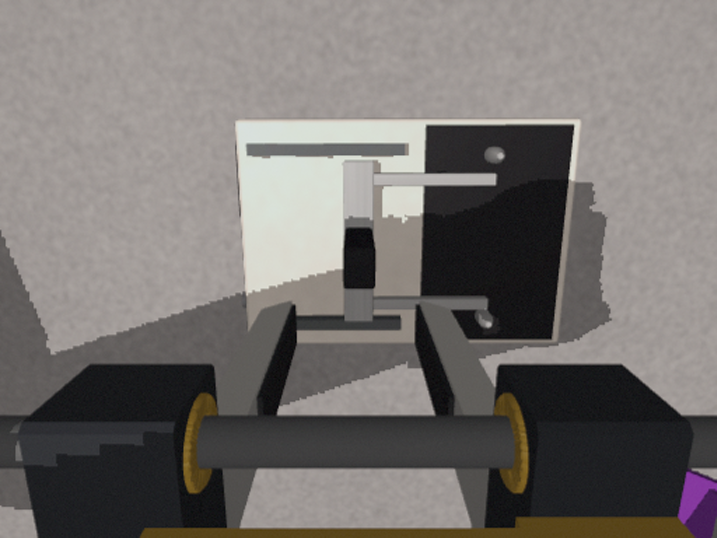

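The wrist view shows the fork handle's top at (359,258), centred between the fingers. The pegs are at (494,155) and (487,320), and the fork is about 11 mm short of fully in. I'll grip it and draw it back.

play_rows:
  plan: "0 0 0 0.002 0.001 0.07 0.5; 0 0 0 0.002 0.001 0.12 0.5; 0 0 0 0.002 0.001 0.1325 0.5; 0 0 0 0.002 0.001 0.1325 0; 0 0 0 0.002 0.001 0.1325 0; 0 0 0 0.002 0.001 0.1325 0; 0 0 0 0.002 0.001 0.1325 0; 0 0 0 0.002 0.001 0.1325 0; 0 0 0 0.002 0.001 0.1325 0; 0 0 0 0.002 0.001 0.1325 0"

```text
time: 12.95
position: [493.3, 269.3, 175.1]
ee_rot: [0.001, 0.691, 0.723, 0.001]
contact_force: [-0.3, -0.4, 5.7]
gripper_width: 17.8
grip_force: 30.0
```

play_rows:
  plan: "0 0 0 0 -0.02 0 0; 0 0 0 0 -0.04 0 0; 0 0 0 0 -0.06 0 0; 0 0 0 0 -0.06 0 0; 0 0 0 0 -0.06 0 0"

```text
time: 13.58
position: [444.0, 267.0, 175.1]
ee_rot: [0.0, 0.691, 0.723, 0.0]
contact_force: [-2.8, -1.1, 10.7]
gripper_width: 17.8
grip_force: 30.0
```

play_rows:
  plan: "0 0 0 0 -0.005 -0.002 0; 0 0 0 0 -0.009 -0.003 0; 0 0 0 0 -0.009 -0.003 0; 0 0 0 0 -0.009 -0.003 0"

```text
time: 14.08
position: [439.3, 266.6, 175.2]
ee_rot: [0.003, 0.691, 0.723, 0.004]
contact_force: [19.4, 4.3, -16.4]
gripper_width: 17.8
grip_force: 30.0
```

The fork is at its stop: 19 N of resistance, with the handle 145 mm from the seat estimate. I'll release and go above C.

play_rows:
  plan: "0 0 0 0 0.003 0.002 0; 0 0 0 0 0.003 0.002 0.45; 0 0 0 0 0.003 0.002 0.45; 0 0 0 0 0.003 0.002 0.45; 0 0 0 0 0.003 0.002 0.45; 0 0 0 0 0.003 -0.07 0.45; 0 0 0 0 0.003 -0.13 0.45; 0 0 0 0 0.003 -0.13 0.45"

```text
time: 15.08
position: [441.4, 267.3, 284.5]
ee_rot: [0.002, 0.691, 0.723, 0.004]
contact_force: [-0.2, 0.3, 0.1]
gripper_width: 42.3
grip_force: 0.0
```

Run:
```python
from h import *
p,r,s=pose();print(s['time'],p,s['gripper_width'])
print(rel([458.5,-99.5,280],0))
```

```text
15.075 [441.4102394  267.27560785 284.52567418] 42.315137513001204
(array([-4.59e-01,  4.00e-04,  4.50e-03]), 'turn', np.float64(0.0304))
```

play_rows:
  plan: "0 0 0.03 -0.459 0.0005 0.0045 0.45; 0 0 0.03 -0.459 0.0005 0.0045 0.45; 0 0 0.03 -0.459 0.0005 0.0045 0.45; 0 0 0.03 -0.459 0.0005 0.0045 0.45; 0 0 0.03 -0.459 0.0005 0.0045 0.45; 0 0 0.03 -0.459 0.0005 0.0045 0.45; 0 0 0.03 -0.459 0.0005 0.0045 0.45; 0 0 0.03 -0.459 0.0005 0.0045 0.45; 0 0 0.03 -0.459 0.0005 0.0045 0.45; 0 0 0.03 -0.459 0.0005 0.0045 0.45; 0 0 0.03 -0.459 0.0005 0.0045 0.45"

```text
time: 16.45
position: [456.8, -99.5, 276.3]
ee_rot: [0.0, 0.706, 0.708, 0.0]
contact_force: [0.6, 0.4, -0.3]
gripper_width: 42.2
grip_force: 0.0
```

Run:
```python
from h import *
p,r,s=pose();print(s['time'],p,r.as_matrix().round(4).tolist())
c=snap('wrist','w3.png',None,1.2)
P=pts(c).reshape(-1,3)
for zl,zh in [(114,126),(80,88),(5,11)]:
    m=(P[:,2]>zl)&(P[:,2]<zh)&(abs(P[:,0]-458)<70)&(abs(P[:,1]+100)<80); print(m.sum(),P[m].min(0).round(1),P[m].max(0).round(1), cv2.minAreaRect(P[m][:,:2].astype(np.float32)))
print(rel([458.5,-99.5,193],0))
```

```text
16.45 [456.75069275 -99.49768094 276.2799794 ] [[-0.0019, 1.0, 0.0001], [1.0, 0.0019, -0.0001], [-0.0001, 0.0001, -1.0]]
1604 [ 452.  -133.3  114. ] [463.8 -61.9 124. ] ((457.9493713378906, -97.57213592529297), (71.3971176147461, 11.8715238571167), 89.8868637084961)
6548 [ 419.6 -135.2   80.4] [495.7 -59.9  87. ] ((457.6417541503906, -97.51930236816406), (75.33125305175781, 76.16324615478516), 89.98800659179688)
3261 [ 415.3 -170.8    5. ] [499.4 -26.6  10.4] ((457.4235534667969, -98.73180389404297), (84.16461181640625, 144.0601806640625), 0.08858330547809601)
(array([0.0002, 0.0022, 0.1041]), 'turn', np.float64(0.0011))
```

View pics/w3.png

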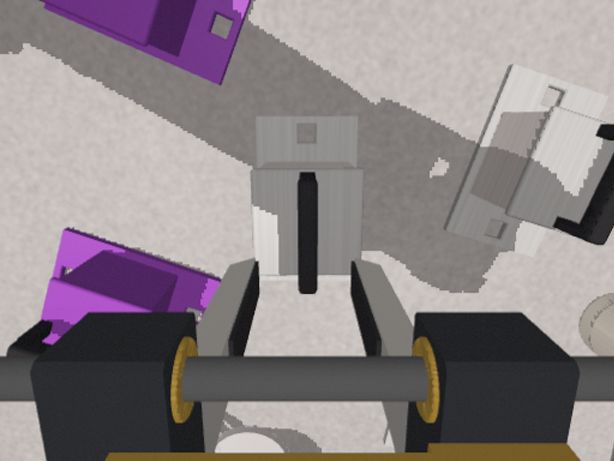

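The wrist view shows C's handle at (307,232), centred between the fingers. The purple canisters at left and the grey one at right are clear. Gripping, then lifting.

play_rows:
  plan: "0 0 0 0.001 0.0015 0.07 0.45; 0 0 0 0.001 0.0015 0.105 0.45; 0 0 0 0.001 0.0015 0.105 0; 0 0 0 0.001 0.0015 0.105 0; 0 0 0 0.001 0.0015 0.105 0; 0 0 0 0.001 0.0015 0.105 0; 0 0 0 0.001 0.0015 0.105 0; 0 0 0 0.001 0.0015 0.105 0; 0 0 0 0.001 0.0015 0.105 0"
  squeeze: 50

```text
time: 17.62
position: [458.4, -99.8, 193.7]
ee_rot: [0.001, 0.707, 0.707, 0.0]
contact_force: [-3.2, 0.5, 6.5]
gripper_width: 11.4
grip_force: 50.0
```

play_rows:
  plan: "0 0 0 0 0 -0.03 0; 0 0 0 0 0 -0.06 0; 0 0 0 0 0 -0.11 0; 0 0 0 0 0 -0.15 0; 0 0 0 0 0 -0.15 0; 0 0 0 0 0 -0.15 0"

```text
time: 18.38
position: [456.7, -98.9, 309.5]
ee_rot: [-0.002, 0.707, 0.707, -0.001]
contact_force: [0.3, 0.4, -8.8]
gripper_width: 11.9
grip_force: 50.0
```

Run:
```python
from h import *
p,r,s=pose();print(s['time'],p,s['contact_force'])
print(rel([584.2,273.3,p[2]],2.5))
```

```text
18.375 [456.74637894 -98.85906526 309.4777101 ] [ 0.27125817  0.40682583 -8.78306242]
(array([4.651e-01, 1.595e-01, 3.000e-04]), 'turn', np.float64(-0.0288))
```

It weighs about 8.5 N, so C is the full canister. Carrying it to above the station.

play_rows:
  plan: "0 0 -0.029 0.465 0.16 0 0; 0 0 -0.029 0.465 0.16 0 0; 0 0 -0.029 0.465 0.16 0 0; 0 0 -0.029 0.465 0.16 0 0; 0 0 -0.029 0.465 0.16 0 0; 0 0 -0.029 0.465 0.16 0 0; 0 0 -0.029 0.465 0.16 0 0; 0 0 -0.029 0.465 0.16 0 0; 0 0 -0.029 0.465 0.16 0 0; 0 0 -0.029 0.465 0.16 0 0; 0 0 -0.029 0.465 0.16 0 0; 0 0 -0.029 0.465 0.16 0 0"

```text
time: 19.88
position: [585.7, 272.1, 312.5]
ee_rot: [0.0, 0.692, 0.722, 0.0]
contact_force: [0.1, -0.1, -8.1]
gripper_width: 11.6
grip_force: 50.0
```

Run:
```python
from h import *
p,r,s=pose();print(s['time'],p)
y=r.apply([0,1,0]);print(np.degrees(np.arctan2(y[1],y[0])))
print(rel([584.2,273.3,255],2.5))
```

```text
19.875 [585.73833848 272.14761247 312.54174242]
2.4824189543241144
(array([ 0.0015, -0.0019,  0.0719]), 'turn', np.float64(-0.0002))
```

play_rows:
  plan: "0 0 0 0.001 -0.0015 0.05 0; 0 0 0 0.001 -0.0015 0.078 0; 0 0 0 0.001 -0.0015 0.078 0; 0 0 0 0.001 -0.0015 0.078 0"

```text
time: 20.38
position: [585.2, 273.5, 251.5]
ee_rot: [0.001, 0.691, 0.722, 0.001]
contact_force: [0.0, -0.3, -8.6]
gripper_width: 11.4
grip_force: 50.0
```

Run:
```python
from h import *
p,r,s=pose();print(s['time'],p)
c=snap('side','s4.png',(200,210,130,70),5)
w=snap('wrist','w4.png')
a=c['img'][210:280,200:330,::-1]; a=cv2.resize(a,(600,323),interpolation=cv2.INTER_CUBIC)
b=cv2.resize(w['img'][:280,60:460,::-1],(600,277+0))
cv2.imwrite('pics/c4.png',np.vstack([a,b]))
```

```text
20.375 [585.24895056 273.54330384 251.49823271]
```

View pics/c4.png

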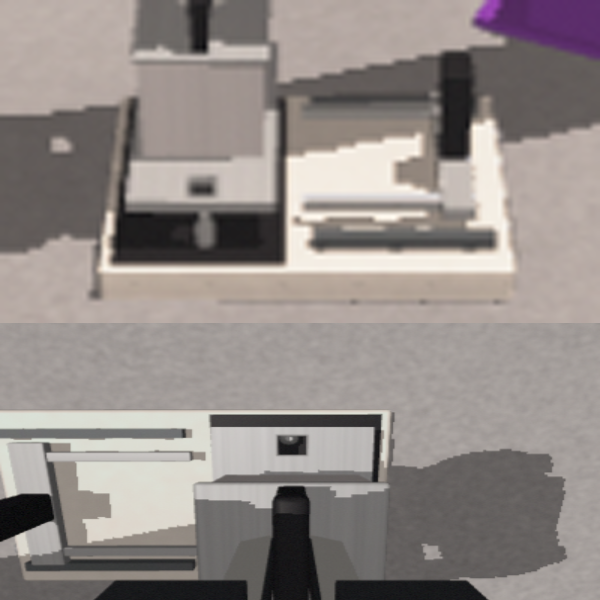

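The +y peg shows through the foot hole at (291,440) in the lower half, and the side view in the upper half has it directly below the hole at (203,186). The fork is clear. I'll lower it gently.

play_rows:
  plan: "0 0 0 0 -0.0005 0.008 0; 0 0 0 0 -0.0005 0.016 0; 0 0 0 0 -0.0005 0.023 0; 0 0 0 0 -0.0005 0.03 0; 0 0 0 0 -0.0005 0.03 0"

```text
time: 21.1
position: [583.8, 273.9, 225.1]
ee_rot: [-0.001, 0.691, 0.722, 0.0]
contact_force: [1.5, 4.4, -11.9]
gripper_width: 11.2
grip_force: 50.0
```

play_rows:
  plan: "0 0 0 0.0012 0 0.004 0; 0 0 0 0.0012 0 0.008 0; 0 0 0 0.0012 0 0.011 0; 0 0 0 0.0012 0 0.0125 0; 0 0 0 0.0012 0 0.0125 0"

```text
time: 21.72
position: [585.4, 273.1, 220.1]
ee_rot: [0.002, 0.691, 0.723, -0.0]
contact_force: [-6.2, -6.7, 10.9]
gripper_width: 11.4
grip_force: 50.0
```

```bash
cat > chk.py <<'E'
from h import *
p,r,s=pose();print(s['time'],p,s['contact_force'],s['moment'].round(2))
c=camera('wrist');P=pts(c).reshape(-1,3)
Q=P-[584.2,273.3,0];t=np.radians(2.5);x=Q[:,0]*np.cos(t)+Q[:,1]*np.sin(t);y=-Q[:,0]*np.sin(t)+Q[:,1]*np.cos(t);z=Q[:,2]
for n,m in [('foot',(abs(x)<35)&(y>44)&(y<66)&(z>26)&(z<45)),('slab',(x<-60)&(x>-165)&(abs(y)<78)&(z>18)&(z<29)),('lid',(abs(x)<36)&(abs(y)<36)&(z>95)&(z<125)),
  ]:
    if m.sum()>5: print(n,m.sum(),np.median(x[m]).round(1),np.median(y[m]).round(1),z[m].mean().round(2), 'yslope',np.polyfit(y[m],z[m],1)[0].round(3),'x',np.polyfit(x[m],z[m],1)[0].round(3),'ymax',y[m].max().round(1))
w=cv2.resize(c['img'][:300,60:460,::-1],(800,600));cv2.imwrite('pics/chk.png',w)
E
python3 chk.py
```

```text
21.725 [585.35612079 273.12967123 220.06310308] [-6.23833922 -6.68239681 10.93199057] [-0.67  1.17  0.06]
foot 2452 0.5 55.5 32.65 yslope 0.005 x -0.005 ymax 66.0
slab 13991 -104.0 11.2 23.96 yslope -0.002 x -0.0 ymax 77.9
lid 7347 -7.0 15.2 109.42 yslope -0.018 x -0.004 ymax 36.0
```

The foot is 8.7 mm above the slab surface, so it is essentially home. I'll ease the side load, press slightly and release.

play_rows:
  plan: "0 0 0 -0.0008 -0.0012 0.001 0; 0 0 0 -0.0008 -0.0012 0.002 0; 0 0 0 -0.0008 -0.0012 0.002 0; 0 0 0 -0.0008 -0.0012 0.002 0.45; 0 0 0 -0.0008 -0.0012 0.002 0.45; 0 0 0 -0.0008 -0.0012 0.002 0.45; 0 0 0 -0.0008 -0.0012 0.002 0.45; 0 0 0 -0.0008 -0.0012 0.002 0.45; 0 0 0 -0.0008 -0.0012 -0.05 0.45; 0 0 0 -0.0008 -0.0012 -0.1 0.45; 0 0 0 -0.0008 -0.0012 -0.1 0.45"

```text
time: 23.15
position: [584.6, 274.1, 300.2]
ee_rot: [0.002, 0.691, 0.723, 0.003]
contact_force: [-0.3, -0.1, 0.1]
gripper_width: 42.3
grip_force: 0.0
```

```bash
python3 chk.py; python3 -c "
from h import *
print(rel([439.5,266.8,300],2.5))"
```

```text
23.15 [584.63469445 274.13787984 300.20274759] [-0.26790959 -0.07057862  0.13772495] [-0.08 -0.08 -0.06]
foot 1430 -0.8 55.7 32.27 yslope 0.04 x -0.001 ymax 65.5
slab 8789 -103.5 7.8 23.96 yslope -0.001 x -0.001 ymax 78.0
lid 6009 -2.4 3.2 107.82 yslope 0.002 x -0.001 ymax 36.0
(array([-0.0009, -0.1803, -0.0039]), 'turn', np.float64(0.0003))
```

View pics/chk.png

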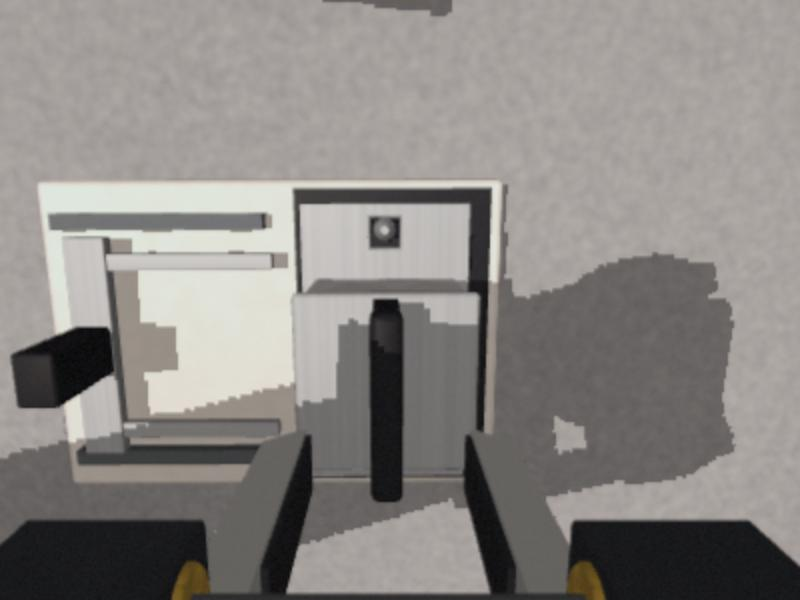

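The picture shows the peg standing up through the foot hole at (385,231). The lid is level at 108 mm, which is 24 + 84, so the canister is fully seated. Next I push the fork in.

play_rows:
  plan: "0 0 0 -0.001 -0.18 -0.004 0.45; 0 0 0 -0.001 -0.18 -0.004 0.45; 0 0 0 -0.001 -0.18 -0.004 0.45; 0 0 0 -0.001 -0.18 -0.004 0.45; 0 0 0 -0.001 -0.18 -0.004 0.45; 0 0 0 -0.001 -0.18 -0.004 0.45"

```text
time: 23.95
position: [440.1, 266.4, 298.7]
ee_rot: [-0.0, 0.692, 0.722, -0.0]
contact_force: [0.3, -0.6, -0.1]
gripper_width: 42.2
grip_force: 0.0
```

```bash
python3 -c "
from h import *
p,r,s=pose();print(p)
c=camera('wrist');P=pts(c).reshape(-1,3)
m=(P[:,2]>102)&(P[:,2]<112)&(abs(P[:,0]-445)<50)&(abs(P[:,1]-268)<40);print(m.sum(),cv2.minAreaRect(P[m][:,:2].astype(np.float32)))
print(rel([439.5,266.8,176],2.5))"
```

```text
[440.11560462 266.41242443 298.68044784]
616 ((439.18975830078125, 266.77362060546875), (17.41437339782715, 23.83448028564453), 2.8386123180389404)
(array([ 0.0005, -0.0006,  0.1534]), 'turn', np.float64(-0.0001))
```

play_rows:
  plan: "0 0 0 0 -0.0006 0.07 0.45; 0 0 0 0 -0.0006 0.13 0.45; 0 0 0 0 -0.0006 0.153 0.45; 0 0 0 0 -0.0006 0.153 0; 0 0 0 0 -0.0006 0.153 0; 0 0 0 0 -0.0006 0.153 0; 0 0 0 0 -0.0006 0.153 0; 0 0 0 0 -0.0006 0.153 0; 0 0 0 0 -0.0006 0.153 0; 0 0 0 0 -0.0006 0.153 0"
  squeeze: 30

```text
time: 25.25
position: [440.1, 266.9, 178.8]
ee_rot: [0.001, 0.691, 0.723, 0.002]
contact_force: [-0.1, 0.6, 6.3]
gripper_width: 17.8
grip_force: 30.0
```

play_rows:
  plan: "0 0 0 0 0.02 0 0; 0 0 0 0 0.04 0 0; 0 0 0 0 0.06 0 0; 0 0 0 0 0.075 0 0; 0 0 0 0 0.08 0 0; 0 0 0 0 0.08 0 0"

```text
time: 26.0
position: [504.0, 269.9, 178.8]
ee_rot: [0.001, 0.691, 0.723, 0.002]
contact_force: [0.0, 0.9, 6.0]
gripper_width: 17.7
grip_force: 30.0
```

play_rows:
  plan: "0 0 0 0 0.003 0 0; 0 0 0 0 0.006 0 0; 0 0 0 0 0.006 0 0; 0 0 0 0 0.006 0 0"

```text
time: 26.5
position: [505.8, 270.1, 178.7]
ee_rot: [-0.002, 0.691, 0.723, -0.002]
contact_force: [-14.8, -1.8, 15.8]
gripper_width: 17.9
grip_force: 30.0
```

Stopped at 65 mm of travel with 15 N of resistance, so the fork is fully in. I'll release, retreat and check.

play_rows:
  plan: "0 0 0 0 0 0 0.45; 0 0 0 0 0 0 0.45; 0 0 0 0 0 0 0.45; 0 0 0 0 0 0 0.45; 0 0 0 0 0 -0.07 0.45; 0 0 0 0 0 -0.14 0.45; 0 0 0 0 -0.1 -0.16 0.45; 0 0 0 0 -0.15 -0.16 0.45; 0 0 0 0 -0.15 -0.16 0.45; 0 0 0 0 -0.15 -0.16 0.45"

```text
time: 27.75
position: [388.2, 264.3, 305.1]
ee_rot: [0.0, 0.691, 0.722, 0.001]
contact_force: [-0.4, -0.1, -0.2]
gripper_width: 42.0
grip_force: 0.0
```

```bash
python3 chk.py
python3 - <<'E'
from h import *
c=camera('wrist');P=pts(c).reshape(-1,3)
m=(P[:,2]>102)&(P[:,2]<107.6)&(abs(P[:,0]-495)<30)&(abs(P[:,1]-268)<40);print(m.sum(),cv2.minAreaRect(P[m][:,:2].astype(np.float32)) if m.sum()>3 else '')
a=snap('top','t5.png')['img'];b=snap('side','s5.png')['img']
cv2.imwrite('pics/fin.png',np.vstack([cv2.resize(a[90:290,50:450,::-1],(600,300)),cv2.resize(b[110:310,130:400,::-1],(405,300))[:, :405].copy() if 0 else cv2.resize(b[110:310,130:400,::-1],(600,300))]))
E
```

```text
27.75 [388.1614592  264.3045736  305.10551995] [-0.38256367 -0.14899217 -0.24746177] [-0.04 -0.06  0.  ]
foot 1482 -2.5 55.8 33.09 yslope -0.206 x -0.032 ymax 65.7
slab 9686 -121.8 10.4 23.76 yslope -0.001 x -0.0 ymax 77.5
lid 5000 -12.5 1.0 107.9 yslope -0.003 x 0.069 ymax 36.0
568 ((504.0164489746094, 269.65435791015625), (18.17008399963379, 23.700868606567383), 2.863159418106079)
```

View pics/fin.png

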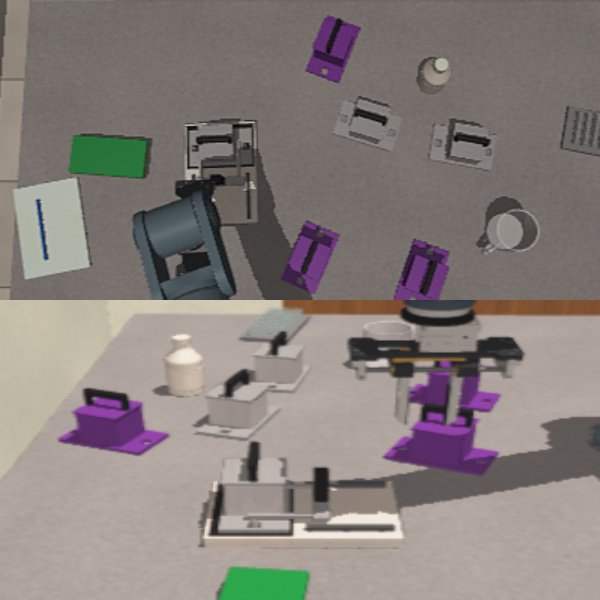

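The final views show the canister seated and upright at (222,145) in the top view, with the fork over its foot. The handle reads x = 504, as it should when fully in. Both empty canisters stand upright, and the bystanders are where they were.

```bash
python3 -c "
from station import job_done
print(job_done())"
```

```text
the job is handed in; nothing more can be done
None
```

I handed the job in at about 28 s of robot time: the full canister (about 8.5 N) is seated over both pegs, the fork is pushed in to its stop over the foot, and both empty canisters stand upright with the slide box, bottle and jug undisturbed.

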